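Set the playroom activity dial to draughts

ROBOT

A 6-joint arm with a two-finger parallel gripper is mounted at the origin on the work surface. World frame = base frame: x ahead of the robot, y to its left, z up, the work surface at z = 0. Lengths are in mm, angles in rad, forces in N, time in s.
With the tool pointing down it reaches from about 275 to 750 mm from the base axis. Payload 10.2 kg.
Tool frame: the origin (TCP) lies between the finger pads; the fingertips stand 22 mm ahead of it and the grasp point (between the pads) lies 3 mm ahead of it (ctrl.nose_length is the distance from the TCP to the fingertips, in mm); y points along the fingers, z is the direction in which the jaws open and shut, and the axes are right-handed (so a half turn about y gives the same grasp; the last joint's range is limited). The gripper opens to 85 mm and grips with 20 to 120 N. Pads are 22 mm wide; open, the fingers measure 114 mm over their backs; the gripper's body (76 mm by 85 mm) begins 54 mm behind the grasp point. The pads swing forward as they close: fully open they stand 13 mm farther back than shut.
Start: joints at [0.899, 0.313, 1.498, -0, 1.331, -0.223], TCP at [227.803, 473.009, 253.294] pointing down, gripper open.
Joint ranges: [-2.94, 2.94], [-0.97, 2.17], [0.19, 2.56], [-1.23, 4.37], [0.02, 3.11], [-2.88, 2.88]. Speed limits (rad/s): [2.39, 2.39, 3.01, 3.14, 3.14, 3.14].

INTERFACE

Orientations are given as a unit quaternion [w, x, y, z].
In Python, from rig import ctrl, eyes, models gives the robot as it stands.
- The arm moves only by the shell command python3 -m crank 'ROWS' [FORCE]. ROWS is JSON, a list of rows, each an object with "dp": the shift along the tool's x, y, z in mm, a list of three; "roll": the turn about the tool's y in rad; "gripper": the closure in counts, from 0 (fully open) to 255 (shut). A call has 1 to 10 rows; each row is the pose to reach, as a shift and turn from the pose commanded when the call began, along the tool's axes at that moment; what a row does not reach only later rows make up. A row lasts 1/12 s, in which the tool goes at most 41.7 mm and 7.16 degrees, less where a joint would pass 70% of its speed; a pose out of reach is approached as far as the arm can. A call with a gripper value outside its range is refused whole. The fingers move at their own pace and stop on an object; FORCE is the grip in N (left out, the last holds). Time passes only in rows, so rows that repeat a pose let the fingers close. It gives the time, the measured TCP pose, the force and the opening at its end, in the units of the state.
- ctrl.sense(): the state, without advancing time (a new reading comes with each control period).
- eyes.capture(name): name is "scene" or "top" or "wrist"; returns a dict with "color" (420x560x3 uint8, red, green, blue), "fx", "fy", "cx", "cy" (pixels), "R" (3x3) and "t" (3): a world point X has camera coordinates R X + t. Camera axes: x right, y down, z forward; pixel columns grow to the right and rows downward; lengths in mm; the calibration is good to about 2 mm. The wrist camera is an equidistant fisheye: a pixel r from the principal point sees the ray r / f radians off the axis. A picture is of the moment at which its call begins. There is no depth.
- ctrl.finish_job(): hands the job in, once; it reports no verdict.
Trained networks look in a picture, given as the dict that the camera call returned (one of the last four; its "shot" number tells which), for a name from the list of things; names that differ only in an ending like _2 or _b are one class to them, and where a whole thing is asked for, a point or a joint stands for the part that bears it (a point fixed in the world has none). Each returns a list of dicts, best first, with "confidence" (0 to 1); they miss things now and then, are a little off and sometimes report something else, mostly with a low value. They report only what shows in the picture. A call takes as long as a camera call.
- models.spot_in(picture, label): "extent" ([centre column, centre row, width, height] in pixels, round what is visible of it).
- models.spot_point(picture, label): "centre" ([column, row] in pixels: a listed point, or the origin of a listed thing).
The state is a dict: "time_s": time; "joints": joint angles; "dq": joint speeds; "tau": joint torques, N m; "eef_pos": TCP position; "ee_rot": TCP orientation; "force": force on the tool from outside, world axes, zero at the start; "wrist_torque": the same for the moment, N m; "grip_width": opening from 0.0 (shut) to 1.0 (fully open).
Only numpy, scipy, OpenCV 4.12 (cv2) and the standard library are available. Lean on these libraries where they do the work, as an engineer would, in place of code of your own. Each camera call takes 0.05 s, during which the arm holds its last target. There are 200 camera calls.

TASK

Draughts is next on the playroom's activity dial: push the red tab on the blue pointer round with a fingertip until the pointer points straight at the middle of the dark brown draughts token, then take your hand away. Only push, never pinch the tab, and leave the tokens and everything else on the desk where they are.

Things in the scene. Friction and masses are not known exactly. Their poses are not given: they have to be found in the camera images.
- dial: The activity dial: a pale wooden disc 284 mm across and 20 mm thick, fixed to the desk, with a white middle and five grey token places 60 degrees apart, 112 mm from its axis. The sixth sector is empty, and the pointer starts somewhere in it. Origin under its centre; x axis through the middle of the empty sector, z up.
- pointer_hub (a point): Middle of the hub of the blue pointer, on its vertical turning axis, 24 mm above the desk. x axis along the pointer towards its arrow tip, y to the left of that seen from above, z up. The arm is 26 mm wide, its top 34 mm above the desk, its tip 84 mm from the axis; the hub is 44 mm across, its steel screw head reaches 40 mm above the desk.
- pointer_tab (a point): Middle of the red tab that stands up from the pointer, 56 mm from the turning axis: 24 mm long along the pointer, 12 mm thick across it, from 34 to 78 mm above the desk. It moves round with the pointer; the pointer's direction is from the hub to the tab. Axes as the hub's. (In the rules its left half is called pointer_c4, its right half pointer_c5.)
- pointer (a joint): Angle of the pointer on the dial, rad: 0 is the middle of the empty sector, growing anticlockwise seen from above; the token places are at 1.05, 2.09, 3.14, 4.19 and 5.24 (-1.05). It turns either way, all round (stops only at plus and minus 6.3). Friction holds it where it is left; about 1 to 1.5 N at the tab turns it. There are no clicks.
- draughts_mid (a point): Token: dark brown draughts piece, one solid colour, with a raised ring on top (11 mm high in all), 40 mm across, 30 g, lying loose on one of the dial's five token places (which one varies), its underside 20 mm above the desk. The point is on its middle, 5 mm above its underside.
- book_mid (a point): Token: white disc with a small blue book on it (14 mm high), 40 mm across, 30 g, lying loose on one of the dial's five token places (which one varies), its underside 20 mm above the desk. The point is on its middle, 5 mm above its underside.
- drum_mid (a point): Token: white disc with a small red drum on it (19 mm high), 40 mm across, 30 g, lying loose on one of the dial's five token places (which one varies), its underside 20 mm above the desk. The point is on its middle, 5 mm above its underside.
- puzzle_mid (a point): Token: white disc with a small green puzzle piece on it (14 mm high), 40 mm across, 30 g, lying loose on one of the dial's five token places (which one varies), its underside 20 mm above the desk. The point is on its middle, 5 mm above its underside.
- crayon_mid (a point): Token: white disc with a small yellow crayon on it (18 mm high), 40 mm across, 30 g, lying loose on one of the dial's five token places (which one varies), its underside 20 mm above the desk. The point is on its middle, 5 mm above its underside.
- draughts_box: Open wooden box of draughts, 260 x 170 x 35 mm, loose on the desk to the left; origin under its middle.
- toy_car: Orange and blue toy car, 85 x 52 x 42 mm, loose on the desk to the right; origin under its middle.
- pencil_cup: Green cup of pencils, 74 mm across, 155 mm high with the pencils, loose on the desk to the right; origin under its middle.
- story_book: Green book, 120 x 170 x 20 mm, lying loose on the desk beyond the dial; origin under its middle.

How it is judged (in metres and radians):
On the way:
1. the fingers push the red tab ((contact force between the fingers and pointer_c4 above 0.3 N or contact force between the fingers and pointer_c5 above 0.3 N)), for 0.1 s.
At the end, for the whole second after the job is handed in: The pointer is at rest and its line passes within 12 mm of the middle of the draughts token (about 6 degrees), on the tip's side; all tokens lie within 8 mm of where they were and the other loose things within 15 mm (x of draughts_mid in the frame of pointer_hub above 0.08 m and y of draughts_mid in the frame of pointer_hub between -0.012 and 0.012 m and velocity of joint pointer between -0.05 and 0.05 rad/s and distance of each of draughts_mid, book_mid, drum_mid, puzzle_mid, crayon_mid from where it was at the start of the episode below 0.008 m and distance of each of draughts_box, toy_car, pencil_cup, story_book from where it was at the start of the episode below 0.015 m); the robot touches nothing.
It fails at once if the red tab is pinched: both its faces pressed at once with over 2 N (contact force between the fingers and pointer_c4 above 2 N and contact force between the fingers and pointer_c5 above 2 N).
It fails at once if a token is lifted, carried or shoved more than 8 mm (distance of any of draughts_mid, book_mid, drum_mid, puzzle_mid, crayon_mid from where it was at the start of the episode above 0.008 m).
It fails at once if the draughts box, car, pencil cup or book is lifted or shoved more than 15 mm (distance of any of draughts_box, toy_car, pencil_cup, story_book from where it was at the start of the episode above 0.015 m).
It also fails if it takes over 48 s, if anything falls off the work surface, if the arm or the gripper's body presses on something with over 40 N, if the wrist force passes 120 N, or if a joint passes its speed limit or range.

## Working session

There is one attempt and no reset: what is moved stays moved. The work goes in short steps, Python scripts to look and compute and a shell command to move; the robot and the scene stay as the last step left them, time stands still between calls to the robot, and variables do not carry over. Pictures are saved under pics/ and viewed, about 8 in all and at most 12, crops included, and the job is handed in when it is done.

```bash
mkdir -p pics
cat > h.py <<'E'
import numpy as np, cv2
from rig import ctrl, eyes, models
def onplane(c,px,z):
    ray=np.array([(px[0]-c['cx'])/c['fx'],(px[1]-c['cy'])/c['fy'],1.]); R=np.array(c['R']);t=np.array(c['t'])
    o=-R.T@t; d=R.T@ray; return o+d*(z-o[2])/d[2]
def save(c,n): cv2.imwrite('pics/'+n,cv2.cvtColor(c['color'],cv2.COLOR_RGB2BGR))
E
python3 - <<'E'
from h import *
np.set_printoptions(precision=1,suppress=True)
Z=dict(dial=0,pointer_hub=24,pointer_tab=56,draughts_mid=25,book_mid=25,drum_mid=25,puzzle_mid=25,crayon_mid=25,draughts_box=0,toy_car=0,pencil_cup=0,story_book=0)
for n in ('top','scene'):
    c=eyes.capture(n); save(c,n+'1.png')
    print(n,-np.array(c['R']).T@np.array(c['t']))
    for k,z in Z.items():
        r=models.spot_point(c,k)[:2]
        print(k,[(np.round(x['centre']),round(x['confidence'],2),onplane(c,x['centre'],z)[:2]) for x in r])
s=ctrl.sense(); print(s)
from scipy.spatial.transform import Rotation as Ro
q=s['ee_rot']; print(Ro.from_quat([q[1],q[2],q[3],q[0]]).as_matrix(),ctrl.nose_length)
E
```

```text
top [ 508.9   49.3 1207.1]
dial [(array([329., 234.]), 0.64, array([ 529.2, -117. ])), (array([138., 222.]), 0.57, array([559.9, 458.5]))]
pointer_hub []
pointer_tab []
draughts_mid [(array([364., 240.]), 0.42, array([ 511.8, -217. ]))]
book_mid [(array([286., 238.]), 0.52, array([515.8,  12.6]))]
drum_mid [(array([309., 203.]), 0.62, array([620.9, -55.3]))]
puzzle_mid []
crayon_mid [(array([343., 270.]), 0.45, array([ 424.4, -156.3]))]
draughts_box [(array([137., 223.]), 0.62, array([559. , 459.3]))]
toy_car [(array([428., 254.]), 0.87, array([ 469.5, -415.6]))]
pencil_cup [(array([411., 203.]), 0.73, array([ 625.8, -368.2]))]
story_book [(array([345., 202.]), 0.65, array([ 627.2, -166.2])), (array([319., 149.]), 0.62, array([788.8, -89.9]))]
scene [936.6 457.9 952.8]
dial [(array([289., 184.]), 0.73, array([507.9, -12.6])), (array([265., 168.]), 0.61, array([528. , -97.5]))]
pointer_hub [(array([265., 157.]), 0.67, array([ 516.2, -114. ]))]
pointer_tab [(array([284., 153.]), 0.74, array([479.4, -71.7])), (array([251., 189.]), 0.27, array([621.2, -34.5]))]
draughts_mid [(array([242.
[... 392 characters left out ...]
 array([564.5, 461.6]))]
toy_car [(array([221.,  97.]), 0.83, array([ 467. , -406.9]))]
pencil_cup [(array([181., 125.]), 0.96, array([ 631.3, -382.1])), (array([401., 336.]), 0.69, array([570.8, 463.7]))]
story_book [(array([189., 217.]), 0.76, array([783.2, -96.1]))]
{'time_s': 1.3, 'joints': array([ 0.9,  0.3,  1.5,  0. ,  1.3, -0.2]), 'dq': array([-0., -0.,  0.,  0., -0.,  0.]), 'tau': array([ -0. , -41.2, -26. ,  -0. ,   0. ,   0. ]), 'eef_pos': array([227.8, 473. , 253.3]), 'ee_rot': array([-0.7,  0.7, -0.2,  0.2]), 'force': array([-0.1, -0.6,  0.7]), 'wrist_torque': array([-0. ,  0. ,  0.1]), 'grip_width': 1.0027181606983175}
[[ 0.9 -0.   0.4]
 [-0.4 -0.   0.9]
 [-0.  -1.  -0. ]] 22.0
```

View images.

Run:
```python
import cv2,numpy as np
a=cv2.imread('pics/top1.png')[180:300,250:410];b=cv2.imread('pics/scene1.png')[100:230,180:340]
a=cv2.resize(a,(700,525))[:,:];b=cv2.resize(b,(700,569))
cv2.imwrite('pics/t.png',a);cv2.imwrite('pics/s.png',b)
```

```text
(no output)
```

View pics/t.png

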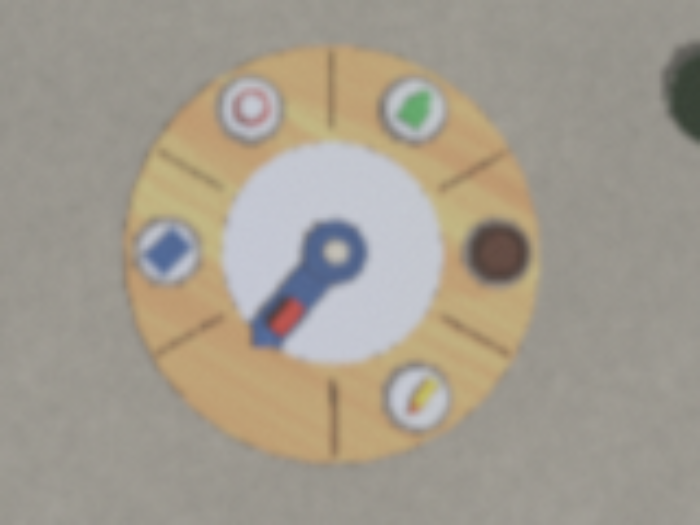

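View pics/s.png

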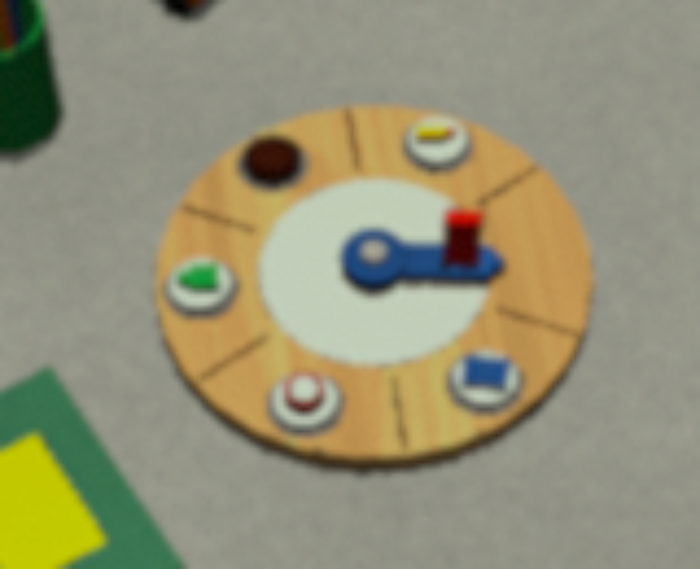

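View pics/scene1.png

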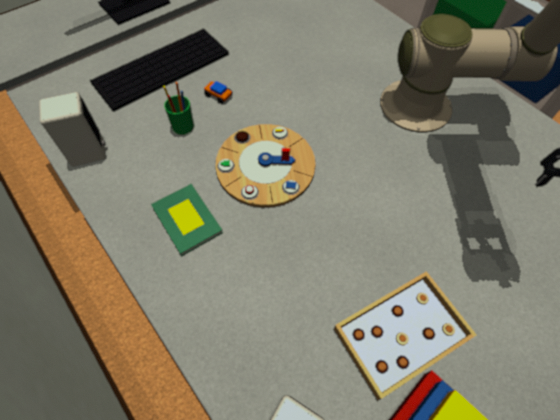

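The pictures show the draughts token at the dial's right (top about px 364,238) and the hub at (327,238). The pointer is at the lower left, about 135° in world terms. The short way is about 135° anticlockwise. Next I'll measure with colour centroids in both views.

```bash
cat >> h.py <<'E'
def blob(c,lo,hi,box):
    x0,y0,x1,y1=box; hsv=cv2.cvtColor(c['color'][y0:y1,x0:x1],cv2.COLOR_RGB2HSV)
    m=cv2.inRange(hsv,np.array(lo),np.array(hi)); n,l,s,ce=cv2.connectedComponentsWithStats(m)
    if n<2: return None
    i=1+np.argmax(s[1:,4]); return ce[i]+[x0,y0],s[i,4]
def tri(ca,pa,cb,pb):
    P=lambda c:np.diag([1,1,1])@np.array([[c['fx'],0,c['cx']],[0,c['fy'],c['cy']],[0,0,1]])@np.c_[c['R'],c['t']]
    X=cv2.triangulatePoints(P(ca),P(cb),np.array(pa,float).reshape(2,1),np.array(pb,float).reshape(2,1)).ravel();return X[:3]/X[3]
BOX={'top':(275,185,380,290),'scene':(210,118,322,210)}
COL=dict(tabred=((0,150,60),(5,255,255)),brown=((0,60,20),(12,200,95)),blue=((100,110,30),(130,255,255)),white=((0,0,150),(180,60,255)))
E
python3 - <<'E'
from h import *
np.set_printoptions(precision=1,suppress=True)
C={n:eyes.capture(n) for n in('top','scene')}
for k,(lo,hi) in COL.items():
    p={n:blob(C[n],lo,hi,BOX[n]) for n in C}; print(k,p)
    if all(v is not None for v in p.values()): print('  tri',tri(C['top'],p['top'][0],C['scene'],p['scene'][0]))
c=C['top']
for nm,px,z in(('hub',(326.6,237.6),40),('dr',(363.8,237.6),31),('tab',(315.4,252.4),78)): print(nm,onplane(c,px,z))
c=C['scene']
for nm,px,z in(('hub',(265.2,157.4),40),('dr',(242.2,136.6),31),('tabtop',(286,150),78)): print(nm,onplane(c,px,z))
s=ctrl.sense();print(s['time_s'],s['ee_rot'])
for n in('hub',):
    print(tri(C['top'],(326.6,237.6),C['scene'],(265.2,157.4)),tri(C['top'],(363.8,237.6),C['scene'],(242.2,136.6)))
E
```

```text
tabred {'top': None, 'scene': (array([285.1, 150.3]), np.int32(29))}
brown {'top': (array([363.4, 237.4]), np.int32(51)), 'scene': (array([244.7, 138.8]), np.int32(11))}
  tri [ 516.2 -217.5    8. ]
blue {'top': (array([287.9, 237. ]), np.int32(24)), 'scene': (array([273.8, 159.7]), np.int32(216))}
  tri [539.4  -4.7 145.4]
white {'top': (array([330.7, 236. ]), np.int32(3819)), 'scene': (array([261.8, 162.7]), np.int32(1322))}
  tri [ 521.8 -123.    -5.9]
hub [ 517.7 -105.6   40. ]
dr [ 518.6 -216.4   31. ]
tab [475.8 -68.9  78. ]
hub [ 522.4 -102.8   40. ]
dr [ 524.7 -209.3   31. ]
tabtop [480.2 -64.8  78. ]
1.4 [ 0.7 -0.7  0.2 -0.2]
[ 518.3 -107.2   32.1] [ 518.6 -219.4   17.1]
```

```bash
cat >> h.py <<'E'
from scipy.spatial.transform import Rotation as Ro
def need(target,xyaw):
    s=ctrl.sense(); q=s['ee_rot']; R=Ro.from_quat([q[1],q[2],q[3],q[0]]).as_matrix()
    d=R.T@(np.array(target)-s['eef_pos']); y=np.arctan2(R[1,0],R[0,0])
    a=-(np.deg2rad(xyaw)-y); a=(a+np.pi)%(2*np.pi)-np.pi
    print('t',s['time_s'],'pos',s['eef_pos'].round(1),'xyaw',np.rad2deg(y).round(1),'dp',d.round(1),'roll',round(a,3),'F',s['force'].round(2),'j',s['joints'].round(2))
E
python3 -c "
from h import *
need([499,-45,160],-132)"
```

```text
t 1.4 pos [227.8 473.  253.3] xyaw -25.7 dp [ 469.1   93.3 -349.1] roll 1.855 F [ 0.11  0.59 -0.01] j [ 0.9   0.31  1.5   0.    1.33 -0.22]
```

```bash
python3 -m crank '[{"dp":[30,0,-22],"roll":0.1,"gripper":255},{"dp":[70,0,-52],"roll":0.22,"gripper":255},{"dp":[100,0,-75],"roll":0.34,"gripper":255},{"dp":[130,0,-97],"roll":0.46,"gripper":255},{"dp":[160,0,-119],"roll":0.58,"gripper":255},{"dp":[190,10,-141],"roll":0.7,"gripper":255},{"dp":[220,20,-164],"roll":0.82,"gripper":255},{"dp":[250,30,-186],"roll":0.94,"gripper":255},{"dp":[280,40,-208],"roll":1.06,"gripper":255},{"dp":[300,40,-223],"roll":1.15,"gripper":255}]'
python3 -c "
from h import *
need([499,-45,150],-132)"
```

```text
time_s: 2.23
eef_pos: [401.7, 139.3, 211.9]
ee_rot: [0.49, -0.492, 0.509, -0.508]
force: [-0.4, 0.1, 0.2]
grip_width: -0.0
t 2.2333 pos [401.7 139.3 211.9] xyaw -92.0 dp [180.7  61.8 104. ] roll 0.697 F [-0.43  0.09  0.19] j [ 0.06  0.13  1.84 -0.    1.17  0.09]
```

```bash
python3 -m crank '[{"dp":[25,5,14],"roll":0.1},{"dp":[50,15,28],"roll":0.2},{"dp":[75,25,42],"roll":0.3},{"dp":[100,35,56],"roll":0.4},{"dp":[125,45,70],"roll":0.5},{"dp":[150,55,86],"roll":0.6},{"dp":[170,62,98],"roll":0.66},{"dp":[181,62,104],"roll":0.697},{"dp":[181,62,104],"roll":0.697},{"dp":[181,62,104],"roll":0.697}]'
python3 - <<'E'
from h import *
need([499,-45,74],-132)
c=eyes.capture('wrist'); save(c,'w1.png')
np.set_printoptions(precision=2,suppress=True)
print(c['R'],c['t'],c['fx'],c['cx'],c['cy'])
E
```

```text
t 2.2333 pos [401.7 139.3 211.9] xyaw -92.0 dp [180.6 137.8 104.1] roll 0.697 F [-0.43  0.09  0.19] j [ 0.06  0.13  1.84 -0.    1.17  0.09]
[[ 1.   -0.04 -0.  ]
 [-0.03 -0.96  0.28]
 [-0.01 -0.28 -0.96]] [-395.89  121.41  384.17] 325.19226210127806 281.67661500550224 205.91643153259875$[0]: bad value
```

View pics/w1.png

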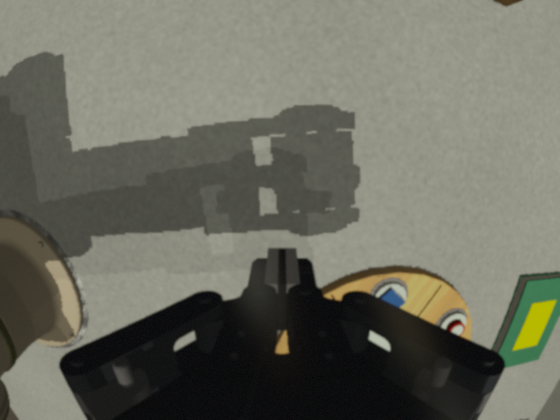

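The move was refused because every row needs a gripper value. The wrist view shows the shut fingers, with the dial partly behind them at the lower right (about px 400,310).

```bash
python3 -m crank '[{"dp":[25,5,14],"roll":0.1,"gripper":255},{"dp":[50,15,28],"roll":0.2,"gripper":255},{"dp":[75,25,42],"roll":0.3,"gripper":255},{"dp":[100,35,56],"roll":0.4,"gripper":255},{"dp":[125,45,70],"roll":0.5,"gripper":255},{"dp":[150,55,86],"roll":0.6,"gripper":255},{"dp":[170,62,98],"roll":0.66,"gripper":255},{"dp":[181,62,104],"roll":0.697,"gripper":255},{"dp":[181,62,104],"roll":0.697,"gripper":255},{"dp":[181,62,104],"roll":0.697,"gripper":255}]'
python3 - <<'E'
from h import *
need([499,-45,74],-132)
a,b=eyes.capture('scene'),eyes.capture('wrist'); 
im=np.hstack([cv2.resize(a['color'][80:240,150:350],(420,336)),cv2.resize(b['color'],(380,285))[:285]]) if 0 else None
x=cv2.resize(a['color'][80:240,150:350],(400,320)); y=cv2.resize(b['color'],(400,300)); y=np.vstack([y,np.zeros((20,400,3),np.uint8)])
cv2.imwrite('pics/m2.png',np.hstack([x,y])[:,:,::-1])
E
```

```text
time_s: 3.12
eef_pos: [500.1, -41.6, 151.6]
ee_rot: [0.291, -0.29, 0.645, -0.645]
force: [-0.7, 1.2, 0.5]
grip_width: -0.001
t 3.1167 pos [500.1 -41.6 151.6] xyaw -131.5 dp [ 3.3 77.6  1.5] roll 0.009 F [-0.69  1.18  0.53] j [-0.32  0.37  1.7   0.    1.07  0.41]
```

View pics/m2.png

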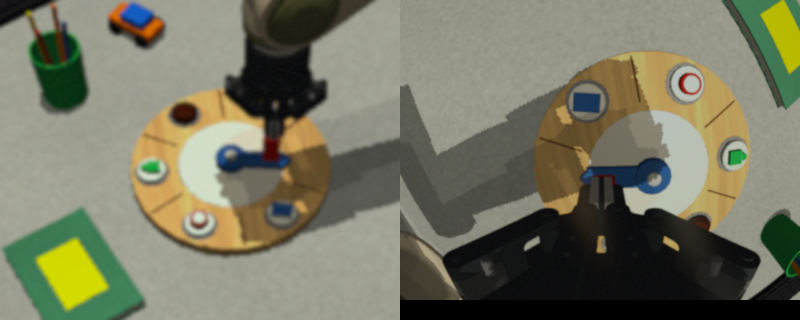

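```bash
cat >> h.py <<'E'
def fish(c,px,z):
    u=np.array([px[0]-c['cx'],px[1]-c['cy']])/c['fx']; th=np.hypot(*u); v=np.r_[u/th*np.sin(th),np.cos(th)]
    R=np.array(c['R']);o=-R.T@np.array(c['t']); d=R.T@v; return o+d*(z-o[2])/d[2]
E
python3 - <<'E'
from h import *
np.set_printoptions(precision=1,suppress=True)
c=eyes.capture('wrist'); save(c,'w3.png')
print('cam',-np.array(c['R']).T@np.array(c['t']))
print(fish(c,(354,252),40),fish(c,(259,246),32))
hsv=cv2.cvtColor(c['color'],cv2.COLOR_RGB2HSV)
for k in('pointer_hub','pointer_tab','draughts_mid','book_mid'):
    for r in models.spot_point(c,k)[:2]: print(k,r['centre'],round(r['confidence'],2),fish(c,r['centre'],{'pointer_hub':24,'pointer_tab':56}.get(k,25)))
m=c['color'][200:300,220:400]
cv2.imwrite('pics/w3c.png',cv2.resize(m,(720,400),interpolation=2)[:,:,::-1])
E
```

```text
cam [547.3  13.  273.2]
[ 519.8 -105.7   40. ] [464.2 -53.6  32. ]
pointer_hub [351.7, 242.9] 0.66 [ 521.6 -105.6   24. ]
pointer_tab [285.0, 266.1] 0.82 [475.9 -71.8  56. ]
pointer_tab [260.5, 141.4] 0.57 [524.1   7.9  56. ]
draughts_mid [415.2, 322.2] 0.92 [ 519.  -221.6   25. ]
book_mid [259.1, 143.1] 0.97 [519.1   7.   25. ]
```

View pics/w3c.png

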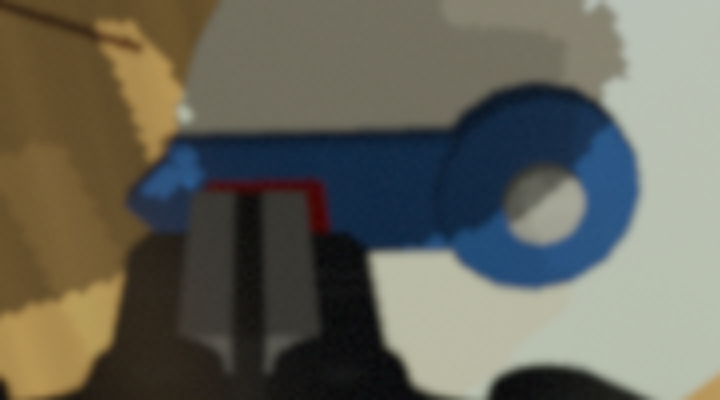

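Hub (520,−106) and tip (464,−54) put the pointer at about 137°, and the draughts token lies at 270°. Behind the tab there's about 13 mm of clearance, so I'll descend and check the height.

```bash
python3 -m crank '[{"dp":[1,15,1],"roll":0.02,"gripper":255},{"dp":[1,35,1],"roll":0.02,"gripper":255},{"dp":[1,55,1],"roll":0.02,"gripper":255},{"dp":[1,70,1],"roll":0.02,"gripper":255},{"dp":[1,77,1],"roll":0.02,"gripper":255},{"dp":[1,77,1],"roll":0.02,"gripper":255},{"dp":[1,77,1],"roll":0.02,"gripper":255}]'
python3 -c "
from h import *
need([499,-45,74],-133)"
```

```text
time_s: 4.05
eef_pos: [500.5, -43.3, 74.8]
ee_rot: [-0.284, 0.284, -0.648, 0.648]
force: [-0.2, -0.0, 0.0]
grip_width: 0.0
t 4.05 pos [500.5 -43.3  74.8] xyaw -132.7 dp [2.3 0.8 0. ] roll 0.006 F [-0.17 -0.05  0.01] j [-0.32  0.49  1.77 -0.    0.89  0.42]
```

```bash
python3 -m crank '[{"dp":[5,0,0],"roll":0,"gripper":255},{"dp":[10,0,0],"roll":0,"gripper":255},{"dp":[13,0,0],"roll":0,"gripper":255},{"dp":[15.5,0,0],"roll":0,"gripper":255},{"dp":[18,0,-0.7],"roll":-0.044,"gripper":255},{"dp":[20.5,0,-1.3],"roll":-0.087,"gripper":255},{"dp":[23.1,0,-1.7],"roll":-0.131,"gripper":255},{"dp":[25.7,0,-2.1],"roll":-0.175,"gripper":255},{"dp":[28.2,0,-2.4],"roll":-0.218,"gripper":255},{"dp":[30.8,0,-2.5],"roll":-0.262,"gripper":255}]'
cat >> h.py <<'E'
def pol(hub=(520,-106)):
    s=ctrl.sense(); q=s['ee_rot']; R=Ro.from_quat([q[1],q[2],q[3],q[0]]).as_matrix()
    x=R[:2,0]; o=s['eef_pos'][:2]-hub; r=np.array([x[1],-x[0]])
    print('t',s['time_s'],'p',round(o@x,1),'r',round(o@r,1),'ptr by tool yaw',np.rad2deg(np.arctan2(r[1],r[0])).round(1),'ptr by pos',np.rad2deg(np.arctan2(o[1],o[0])+np.arcsin(17/np.hypot(*o))).round(1)%360,'z',s['eef_pos'][2].round(1),'F',s['force'].round(2),'j6',s['joints'][5].round(2))
E
python3 - <<'E'
from h import *
pol()
c=eyes.capture('wrist'); cv2.imwrite('pics/w4.png',c['color'][150:390,150:450,::-1])
np.set_printoptions(precision=1,suppress=True)
for k in('pointer_hub','pointer_tab'):
    for r in models.spot_point(c,k)[:2]: print(k,r['centre'],round(r['confidence'],2),fish(c,r['centre'],24 if 'hub' in k else 56))
E
```

```text
time_s: 4.88
eef_pos: [477.8, -64.5, 74.7]
ee_rot: [-0.367, 0.366, -0.604, 0.605]
force: [1.4, 0.1, -0.0]
grip_width: -0.001
t 4.8833 p -17.2 r 56.6 ptr by tool yaw 152.4 ptr by pos 152.2 z 74.7 F [ 1.4   0.07 -0.  ] j6 0.1
pointer_hub [378.4, 266.6] 0.81 [ 522.  -107.5   24. ]
```

View pics/w4.png

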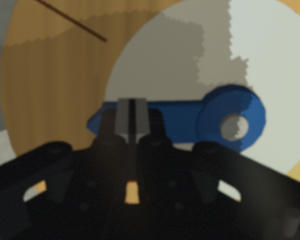

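It's in contact (1.4 N), with the finger behind the tab and the pointer being pushed (arm at about px 180,120 in the crop). I'll continue the arc in 30° calls, checking after each.

```bash
python3 -m crank '[{"dp":[3,0,-0.8],"roll":-0.052,"gripper":255},{"dp":[6.1,0,-1.5],"roll":-0.105,"gripper":255},{"dp":[9.1,0,-2],"roll":-0.157,"gripper":255},{"dp":[12.2,0,-2.3],"roll":-0.209,"gripper":255},{"dp":[15.3,0,-2.5],"roll":-0.262,"gripper":255},{"dp":[18.4,0,-2.5],"roll":-0.314,"gripper":255},{"dp":[21.6,0,-2.3],"roll":-0.367,"gripper":255},{"dp":[24.7,0,-2],"roll":-0.419,"gripper":255},{"dp":[27.7,0,-1.5],"roll":-0.471,"gripper":255},{"dp":[30.8,0,-0.9],"roll":-0.524,"gripper":255}]'; python3 -c "
from h import *
pol()"
```

```text
time_s: 5.87
eef_pos: [462.6, -91.1, 74.4]
ee_rot: [0.51, -0.51, 0.489, -0.489]
force: [0.3, 1.2, 1.2]
grip_width: 0.001
t 5.8667 p -17.3 r 56.8 ptr by tool yaw -177.6 ptr by pos 182.1 z 74.4 F [0.25 1.23 1.21] j6 -0.49
```

Tracking well (182°).

```bash
python3 -m crank '[{"dp":[3,0,-0.8],"roll":-0.052,"gripper":255},{"dp":[6.1,0,-1.5],"roll":-0.105,"gripper":255},{"dp":[9.1,0,-2],"roll":-0.157,"gripper":255},{"dp":[12.2,0,-2.3],"roll":-0.209,"gripper":255},{"dp":[15.3,0,-2.5],"roll":-0.262,"gripper":255},{"dp":[18.4,0,-2.5],"roll":-0.314,"gripper":255},{"dp":[21.6,0,-2.3],"roll":-0.367,"gripper":255},{"dp":[24.7,0,-2],"roll":-0.419,"gripper":255},{"dp":[27.7,0,-1.5],"roll":-0.471,"gripper":255},{"dp":[30.8,0,-0.9],"roll":-0.524,"gripper":255}]'; python3 -c "
from h import *
pol()"
```

```text
time_s: 6.7
eef_pos: [462.7, -121.9, 74.3]
ee_rot: [0.62, -0.62, 0.341, -0.34]
force: [-0.5, 0.9, 1.0]
grip_width: -0.002
t 6.7 p -17.3 r 56.9 ptr by tool yaw -147.6 ptr by pos 212.1 z 74.3 F [-0.54  0.94  0.97] j6 -1.07
```

```bash
python3 -m crank '[{"dp":[3,0,-0.8],"roll":-0.052,"gripper":255},{"dp":[6.1,0,-1.5],"roll":-0.105,"gripper":255},{"dp":[9.1,0,-2],"roll":-0.157,"gripper":255},{"dp":[12.2,0,-2.3],"roll":-0.209,"gripper":255},{"dp":[15.3,0,-2.5],"roll":-0.262,"gripper":255},{"dp":[18.4,0,-2.5],"roll":-0.314,"gripper":255},{"dp":[21.6,0,-2.3],"roll":-0.367,"gripper":255},{"dp":[24.7,0,-2],"roll":-0.419,"gripper":255},{"dp":[27.7,0,-1.5],"roll":-0.471,"gripper":255},{"dp":[30.8,0,-0.9],"roll":-0.524,"gripper":255}]'
python3 - <<'E'
from h import *
pol()
c=eyes.capture('wrist'); cv2.imwrite('pics/w5.png',c['color'][:,:,::-1])
np.set_printoptions(precision=1,suppress=True)
for k in('pointer_hub','pointer_tab','draughts_mid','crayon_mid'):
    for r in models.spot_point(c,k)[:1]: print(k,r['centre'],round(r['confidence'],2),fish(c,r['centre'],{'pointer_hub':24,'pointer_tab':56}.get(k,25)))
E
```

```text
time_s: 7.53
eef_pos: [478.3, -148.5, 74.2]
ee_rot: [0.687, -0.687, 0.169, -0.168]
force: [-1.4, -0.1, -0.5]
grip_width: 0.0
t 7.5333 p -17.3 r 56.9 ptr by tool yaw -117.5 ptr by pos 242.2 z 74.2 F [-1.4  -0.14 -0.55] j6 -1.63
pointer_hub [379.2, 268.3] 0.95 [ 521.9 -104.3   24. ]
crayon_mid [213.5, 171.3] 0.97 [ 424.6 -162.2   25. ]
```

View pics/w5.png

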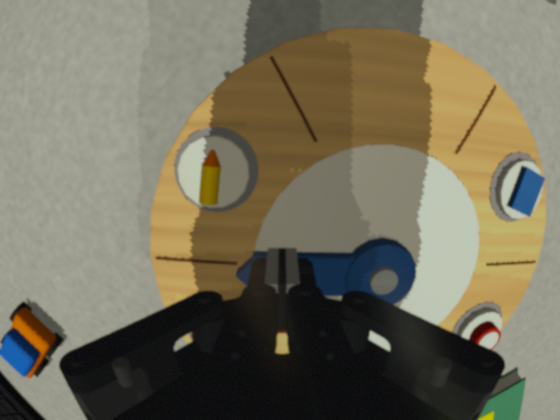

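The wrist view shows the finger behind the tab (px 283,265), the crayon undisturbed (px 212,172), and the pointer at about 242°. Now the last 27°, slowing at the end, then a small retreat.

```bash
python3 -m crank '[{"dp":[3,0,-0.8],"roll":-0.052,"gripper":255},{"dp":[6.1,0,-1.5],"roll":-0.105,"gripper":255},{"dp":[9.1,0,-2],"roll":-0.157,"gripper":255},{"dp":[12.2,0,-2.3],"roll":-0.209,"gripper":255},{"dp":[15.3,0,-2.5],"roll":-0.262,"gripper":255},{"dp":[18.4,0,-2.5],"roll":-0.314,"gripper":255},{"dp":[21.6,0,-2.3],"roll":-0.367,"gripper":255},{"dp":[24.7,0,-2],"roll":-0.419,"gripper":255},{"dp":[26.7,0,-1.7],"roll":-0.454,"gripper":255},{"dp":[27.7,0,-1.5],"roll":-0.471,"gripper":255}]'; python3 -c "
from h import *
pol()"
python3 -m crank '[{"dp":[0,0,0],"roll":0,"gripper":255},{"dp":[-4,0,0],"roll":0,"gripper":255},{"dp":[-10,0,0],"roll":0,"gripper":255},{"dp":[-15,0,0],"roll":0,"gripper":255},{"dp":[-15,-20,0],"roll":0,"gripper":255},{"dp":[-15,-50,0],"roll":0,"gripper":255},{"dp":[-15,-80,0],"roll":0,"gripper":255},{"dp":[-15,-110,0],"roll":0,"gripper":255},{"dp":[-40,-130,0],"roll":0,"gripper":255},{"dp":[-70,-130,0],"roll":0,"gripper":255}]'
python3 - <<'E'
from h import *
pol()
W=eyes.capture('wrist');S=eyes.capture('scene');T=eyes.capture('top')
np.set_printoptions(precision=1,suppress=True)
for n,c,f in(('w',W,fish),('s',S,onplane),('t',T,onplane)):
  for k in('pointer_hub','pointer_tab','draughts_mid','crayon_mid','book_mid','drum_mid','puzzle_mid'):
    for r in models.spot_point(c,k)[:1]: print(n,k,r['centre'],round(r['confidence'],2),f(c,r['centre'],{'pointer_hub':24,'pointer_tab':56}.get(k,25)))
x=np.vstack([cv2.resize(S['color'][90:220,190:340],(346,300)),cv2.resize(T['color'][175:305,250:400],(346,300))])
y=cv2.resize(W['color'],(450,338)); y=np.vstack([y,np.zeros((262,450,3),np.uint8)])
cv2.imwrite('pics/e.png',np.hstack([x,y])[:,:,::-1])
E
```

```text
time_s: 8.62
eef_pos: [502.4, -162.6, 74.3]
ee_rot: [-0.707, 0.707, -0.004, 0.004]
force: [-1.5, -0.9, -1.1]
grip_width: 0.002
t 8.6167 p -17.0 r 56.8 ptr by tool yaw -90.6 ptr by pos 269.4 z 74.3 F [-1.46 -0.9  -1.05] j6 -2.1
time_s: 9.45
eef_pos: [433.2, -162.5, 207.8]
ee_rot: [-0.706, 0.709, -0.001, 0.006]
force: [-0.4, -0.1, 0.7]
grip_width: -0.006
t 9.45 p -86.2 r 57.4 ptr by tool yaw -90.6 ptr by pos 222.5 z 207.8 F [-0.4  -0.1   0.72] j6 -2.17
w pointer_hub [338.5, 265.5] 0.71 [ 518.8 -104.    24. ]
w draughts_mid [232.9, 272.6] 0.78 [ 525.8 -216.3   25. ]
w crayon_mid [281.0, 179.0] 0.6 [ 425.2 -163.9   25. ]
w book_mid [428.6, 262.6] 0.91 [520.    0.7  25. ]
w drum_mid [376.4, 336.2] 0.46 [619.8 -49.2  25. ]
w puzzle_mid [286.0, 344.2] 0.69 [ 626.1 -160.1   25. ]
s pointer_hub [265.3, 156.3] 0.59 [ 512.5 -115.6   24. ]
s pointer_tab [256.5, 141.1] 0.97 [ 513.9 -153.3   56. ]
s draughts_mid [241.2, 132.4] 0.7 [ 515.  -228.4   25. ]
s crayon_mid [278.7, 129.7] 0.48 [ 421.6 -168.7   25. ]
s book_mid [291.8, 188.5] 0.67 [523.1  15.2  25. ]
s drum_mid [250.9, 193.0] 0.44 [618.3 -41.2  25. ]
s puzzle_mid [223.4, 167.8] 0.72 [ 628.9 -154.8   25. ]
t pointer_hub [327.1, 233.1] 0.62 [ 531.1 -109.3   24. ]
t pointer_tab [346.0, 238.6] 0.8 [ 515.1 -159.4   56. ]
t draughts_mid [361.7, 238.3] 0.71 [ 516.5 -211.5   25. ]
t crayon_mid [343.0, 267.2] 0.61 [ 431.6 -155.5   25. ]
t drum_mid [305.5, 204.1] 0.68 [616.7 -45.2  25. ]
t puzzle_mid [344.7, 202.0] 0.56 [ 623.9 -162.    25. ]
```

View pics/e.png

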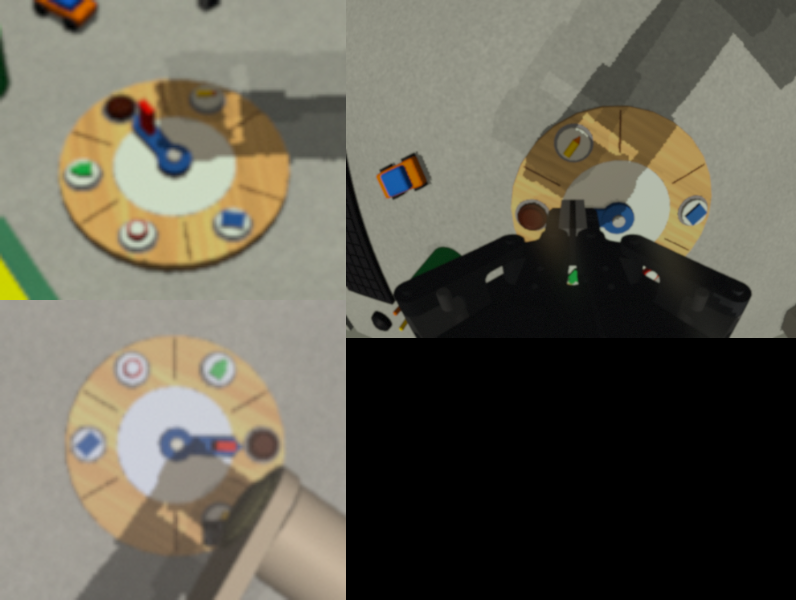

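The top view puts the pointer on the draughts token, or perhaps 2–3° short. I'll shift the hand aside for a clear, finer wrist view.

```bash
python3 -m crank '[{"dp":[0,-10,25],"roll":0,"gripper":255},{"dp":[0,-20,55],"roll":0,"gripper":255},{"dp":[0,-30,85],"roll":0,"gripper":255},{"dp":[0,-30,115],"roll":0,"gripper":255},{"dp":[0,-30,135],"roll":0,"gripper":255},{"dp":[0,-30,135],"roll":0,"gripper":255},{"dp":[0,-30,135],"roll":0,"gripper":255}]'
python3 - <<'E'
from h import *
W=eyes.capture('wrist'); save(W,'w6.png'); np.set_printoptions(precision=1,suppress=True)
print('cam',-np.array(W['R']).T@np.array(W['t']))
for k in('pointer_hub','pointer_tab','draughts_mid','book_mid','crayon_mid'):
    for r in models.spot_point(W,k)[:1]: print(k,r['centre'],round(r['confidence'],2),fish(W,r['centre'],{'pointer_hub':24,'pointer_tab':56}.get(k,25)))
E
```

```text
time_s: 11.23
eef_pos: [433.9, -26.3, 234.4]
ee_rot: [-0.707, 0.707, -0.003, 0.003]
force: [0.6, -0.6, 0.0]
grip_width: -0.002
cam [361.6 -25.9 355.7]
pointer_hub [212.3, 255.9] 0.89 [ 518.6 -106.4   24. ]
pointer_tab [158.8, 270.6] 0.91 [ 522.8 -161.5   56. ]
book_mid [307.0, 256.8] 0.67 [519.4   1.3  25. ]
crayon_mid [156.3, 178.4] 0.74 [ 427.  -163.1   25. ]
```

View pics/w6.png

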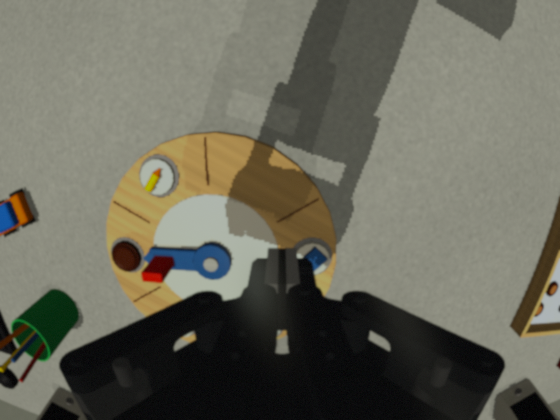

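Run:
```python
from h import *
c=eyes.capture('wrist'); np.set_printoptions(precision=1,suppress=True)
hsv=cv2.cvtColor(c['color'],cv2.COLOR_RGB2HSV)
br=blob(c,(0,60,10),(15,255,110),(105,235,145,275)); print('brown',br)
m=cv2.inRange(hsv,np.array((100,120,40)),np.array((125,255,255)))[235:285,140:238]
ys,xs=np.nonzero(m); P=np.array([fish(c,(x+140,y+235),34)[:2] for x,y in zip(xs,ys)])
h=P[P[:,1]>-128]; print('hub mid of blue',(h.min(0)+h.max(0))/2,'tip',P[P[:,1].argmin()],len(P))
d=fish(c,br[0],31)[:2]; print('draughts',d,'screw',fish(c,(210.5,262.5),40))
a=[]
for y in np.arange(-136,-176,-4):
    q=P[abs(P[:,1]-y)<2]; print(y,q[:,0].min().round(1),q[:,0].max().round(1))
```

```text
brown (array([126.9, 256.6]), np.int32(622))
hub mid of blue [ 520.3 -106.7] tip [ 519.3 -186.9] 1406
draughts [ 518.6 -214. ] screw [ 518.7 -106.7   40. ]
-136 506.6 530.6
-140 506.7 530.7
-144 506.8 530.8
-148 505.7 529.7
-152 505.7 529.8
-156 505.8 514.5
-160 505.9 514.6
-164 505.9 513.5
-168 506.0 513.6
-172 504.9 513.7
```

```bash
python3 -c "
from rig import ctrl
s=ctrl.sense();print(s['time_s'],s['force'],s['dq']);print(ctrl.finish_job())"
```

```text
11.5833 [-0.9665728  -0.6336556  -0.26011326] [ 0.00361294 -0.00188862  0.00096149  0.00176135  0.00032845  0.00195092]
the job is handed in; nothing more can be done
None
```

I pushed the red tab about 132° anticlockwise with the shut fingertips, one face only, until the pointer pointed at the draughts token. I then backed off, raised the hand clear and handed the job in at 11.6 s; the hand-in gives no verdict.

**Pointing:** the last wrist view puts the pointer's line at most about 4–5 mm from the token's middle, against 12 mm allowed. My readings differ slightly: the arm's edge suggests 2–2.5° short, while the tip position and the tool pose (269.4° against a target of about 270°) say under 1°.

**Push force:** the wrist force read about 1 to 2 N while pushing. The contact force itself was not measured.

**Other things:** the tokens, box, car, cup and book looked undisturbed wherever the pictures showed them. I did not measure the loose things again. The scene and top cameras' network points for the tokens vary by 5–15 mm between shots, so they can't confirm the 8 mm token limit. I relied on the clearance instead: the fingertips stayed about 52 mm above the desk, above every token top.

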